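Gauge the panel joint of a wing section

ROBOT

A 6-joint arm with a two-finger parallel gripper is mounted at the origin on the work surface. World frame = base frame: x ahead of the robot, y to its left, z up, the work surface at z = 0. Lengths are in m, angles in rad, forces in N, time in s.
With the tool pointing down it reaches from about 0.3 to 0.775 m from the base axis. Payload 14.6 kg.
Tool frame: the origin (TCP) lies at the very end of the fingers, on their centre line; the grasp point (between the pads) lies 19 mm behind it; z points along the fingers, y is the line along which they close (so a half turn about z gives the same grasp; the last joint's range is limited). The gripper opens to 94 mm and grips with 3 to 60 N. Pads are 16 mm wide; open, the fingers measure 119 mm over their backs; the gripper's body (75 mm by 177 mm) begins 78 mm behind the grasp point.
Start: joints at [1.04, 0.3, 1.521, -0, 1.321, -0.067], TCP at [0.246, 0.492, 0.205] pointing down, gripper open.
Joint ranges: [-3.03, 3.03], [-0.79, 2.21], [0.23, 2.52], [-1.04, 4.18], [0, 3.07], [-2.55, 2.55]. Speed limits (rad/s): [2.22, 2.22, 2.57, 3.14, 3.14, 3.14].

INTERFACE

Orientations are given as a unit quaternion [w, x, y, z].
In Python, from workcell import r gives the robot as it stands.
- The arm moves only by the tool arm_command, never from a script. Its argument "steps" is one flat list of numbers, 4 for each row, row after row: the shift along the tool's x, y, z in cm, then the turn about the tool's z in degrees. In form: [dx, dy, dz, twist, dx, dy, dz, twist, ...]. A call has 1 to 5 rows; each row shifts and turns the commanded pose from where the row before left it, along the tool's axes as they then stand; what a row does not reach is not made up. A row lasts 1/10 s, in which the tool goes at most 50 mm and 8.59 degrees, less where a joint would pass 70% of its speed; a pose out of reach is approached as far as the arm can. A call with a gripper value outside its range is refused whole. "fingers" is the gripper's target within -1 to 1 (shut at 1, half-way at 0, fully open at -1), set as the call begins (left out, the last holds). The fingers move at their own pace and stop on an object; "squeeze" is the grip in N (left out, the last holds). Time passes only in rows, so rows that do not move let the fingers close. It gives the time, the measured TCP pose, the force, the opening and the grip force at its end, in the units of the state.
- r.get_state(): the state, without advancing time (a new reading comes with each control period).
- r.grab_frame(name): name is "scene" or "top" or "wrist"; returns a dict with "image" (400x640x3 uint8, red, green, blue), "camera_matrix" (3x3 intrinsics, pixels), "eye" and "rotation" of the camera in the world. Camera axes: x right, y down, z forward; pixel columns grow to the right and rows downward; lengths in m; the calibration is good to about 2 mm. A picture is of the moment at which its call begins. There is no depth.
- r.hand_in(): hands the job in; it is judged then, once.
The state is a dict: "clock": time; "joint_pos": joint angles; "qvel": joint speeds; "effort": joint torques, N m; "tcp_pos": TCP position; "eef_rot": TCP orientation; "ft_force": force on the tool from outside, world axes, zero at the start; "wrist_torque": the same for the moment, N m; "opening": opening from 0.0 (shut) to 1.0 (fully open); "gripper_force": force on a finger pad.
Only numpy, scipy, OpenCV 4.12 (cv2) and the standard library are available. Lean on these libraries where they do the work, as an engineer would, in place of code of your own. Each camera call takes 0.05 s, during which the arm holds its last target. There are 200 camera calls.

TASK

Take the joint gauge out of its holder and run its sprung ball nose along the joint line in the shallow channel across the top of the wing section, from the scribed line near the thick leading edge to the scribed line near the thin trailing edge, slowly (about 20 mm a second) and without losing contact, pressing lightly so that the nose rides part-way in on its spring. Then stand the gauge upright in its holder again, fully home, and let go. Leave the red mushroom button unpressed and the manifold and pitot tube where they are.

Things in the scene. Friction and masses are not known exactly. Their poses are not given: they have to be found in the camera images.
- probe: the joint gauge, a hand tool 150 mm tall, 0.15 to 0.3 kg, standing in the holder. Origin: centre of its grip, z up along the tool. Grip: square grey bar 26 x 26 mm (faces square to its x and y), 31 mm up and down from the origin. Below it a black collar 48 mm across, 6 mm thick, underside 37 mm below the origin; then a shaft 21 mm across, tapered to 12 mm, ending 92 mm below the origin
- probe_tip (a point): lowest point of the gauge's nose, a polished steel ball 8 mm across on a pin, 112 mm below the gauge's origin when free. The nose is sprung and slides in along the tool by up to 5 mm: it starts to move at 1.5 N and is right in at 4.5 N (0.6 N per mm); pressed harder it is solid
- holder: the gauge's bench holder, fixed: an upright aluminium tube 52 mm across with a 32 mm bore, open on top, 90 mm high, on a round foot 90 mm across. Origin at the centre of its underside. With the gauge fully home its collar rests on the tube's rim and its nose hangs free; the gauge's origin is then 127 mm above the counter
- stand: fixed base 150 x 212 mm of an adjustable cradle; origin on the counter, z up. Between its two cheeks (108 mm high, give or take 12, at y = +99 and -79 mm) it holds a wing section along x: chord 200 mm, 160 mm wide, upper side arched, thick round leading edge at x = -100, thin trailing edge at +100 mm. The panel joint is a fine line along x at y = 0, in the middle of a grey channel 14 mm wide, 3 mm deep
- seam_start (a point): the joint line on the channel's floor at the scribed black line near the leading edge, as with the cradle at middle height and the wing level: stand x = -65 mm, y = 0, 99 mm up. Axes as the stand's. The wing is clamped firmly up to 12 mm higher or lower than that and at up to 8 degrees nose up or down (about stand x = 0, height 85 mm). Neither is measured: the floor has to be felt for
- seam_end (a point): the joint line on the channel's floor at the scribed black line near the trailing edge, as with the cradle at middle height and the wing level: stand x = +65 mm, y = 0, 91 mm above the counter. With height and incidence together the real floor here and at the start lies up to 22 mm higher or lower. Middle and level, the floor between is 102 mm high at x = -30, 100 mm at 0, 97 mm at +30 mm
- mushroom (a joint): travel of the red mushroom button on the red box: 0 = out, 0.006 m = fully pressed
- mushroom_top (a point): top of the red mushroom button (42 mm across), 89 mm above the counter, in the middle of a fixed red box 85 x 85 x 55 mm
- manifold: loose blue polymer manifold block 180 x 60 x 45 mm (long side along its x) with three brass knurled plugs on top, 71 mm tall in all. Origin at the centre of its underside
- pitot: loose chrome L-shaped pitot tube, 16 mm thick, about 125 x 170 mm over all, lying flat. Origin on the counter inside the L, about its middle
Not all that is in view belongs to the job. Of the things that look like the probe, the largest one is meant.

How it is judged:
On the way, in this order (a step that is already met when the one before it is completed fails the run):
1. the gauge's ball presses lightly on the joint at the leading-edge scribed line (-75 to -55 mm along the stand's x, within 4.5 mm of the joint's centre line, 1 to 9 N) for 0.3 s on end (x of probe_tip in the frame of stand between -0.075 and -0.055 m and y of probe_tip in the frame of stand between -0.0045 and 0.0045 m and contact force between probe and stand between 1 and 9 N), for 0.3 s.
2. the gauge's ball presses lightly further along the joint (-55 to -39 mm along the stand's x, within 4.5 mm of the joint's centre line, 1 to 9 N) for 0.4 s on end (x of probe_tip in the frame of stand between -0.055 and -0.039 m and y of probe_tip in the frame of stand between -0.0045 and 0.0045 m and contact force between probe and stand between 1 and 9 N), for 0.4 s.
3. the gauge's ball presses lightly further along the joint (-39 to -23 mm along the stand's x, within 4.5 mm of the joint's centre line, 1 to 9 N) for 0.4 s on end (x of probe_tip in the frame of stand between -0.039 and -0.023 m and y of probe_tip in the frame of stand between -0.0045 and 0.0045 m and contact force between probe and stand between 1 and 9 N), for 0.4 s.
4. the gauge's ball presses lightly further along the joint (-23 to -8 mm along the stand's x, within 4.5 mm of the joint's centre line, 1 to 9 N) for 0.4 s on end (x of probe_tip in the frame of stand between -0.023 and -0.008 m and y of probe_tip in the frame of stand between -0.0045 and 0.0045 m and contact force between probe and stand between 1 and 9 N), for 0.4 s.
5. the gauge's ball presses lightly further along the joint (-8 to 8 mm along the stand's x, within 4.5 mm of the joint's centre line, 1 to 9 N) for 0.4 s on end (x of probe_tip in the frame of stand between -0.008 and 0.008 m and y of probe_tip in the frame of stand between -0.0045 and 0.0045 m and contact force between probe and stand between 1 and 9 N), for 0.4 s.
6. the gauge's ball presses lightly further along the joint (8 to 23 mm along the stand's x, within 4.5 mm of the joint's centre line, 1 to 9 N) for 0.4 s on end (x of probe_tip in the frame of stand between 0.008 and 0.023 m and y of probe_tip in the frame of stand between -0.0045 and 0.0045 m and contact force between probe and stand between 1 and 9 N), for 0.4 s.
7. the gauge's ball presses lightly further along the joint (23 to 39 mm along the stand's x, within 4.5 mm of the joint's centre line, 1 to 9 N) for 0.4 s on end (x of probe_tip in the frame of stand between 0.023 and 0.039 m and y of probe_tip in the frame of stand between -0.0045 and 0.0045 m and contact force between probe and stand between 1 and 9 N), for 0.4 s.
8. the gauge's ball presses lightly further along the joint (39 to 55 mm along the stand's x, within 4.5 mm of the joint's centre line, 1 to 9 N) for 0.4 s on end (x of probe_tip in the frame of stand between 0.039 and 0.055 m and y of probe_tip in the frame of stand between -0.0045 and 0.0045 m and contact force between probe and stand between 1 and 9 N), for 0.4 s.
9. the gauge's ball presses lightly on the joint at the trailing-edge scribed line (55 to 75 mm along the stand's x, within 4.5 mm of the joint's centre line, 1 to 9 N) for 0.3 s on end (x of probe_tip in the frame of stand between 0.055 and 0.075 m and y of probe_tip in the frame of stand between -0.0045 and 0.0045 m and contact force between probe and stand between 1 and 9 N), for 0.3 s.
At the end, for the whole second after the job is handed in: The gauge stands at rest and upright (within 5 degrees) in its holder, its axis within 10 mm of the holder's and its collar down on the rim (gauge origin 122 to 131 mm above the holder's underside) (horizontal distance between probe and holder below 0.01 m and z of probe in the frame of holder between 0.122 and 0.131 m and angle between probe's own z axis and vertical below 0.09 rad and linear speed of probe below 0.02 m/s); the robot touches nothing.
It fails at once if the gauge is pressed on the wing or its stand with more than 25 N (contact force between probe and stand above 25 N).
It fails at once if the red mushroom button is pressed by more than 3 mm (value of joint mushroom above 0.003 m).
It fails at once if the manifold is moved by more than 15 mm (distance of manifold from where it was at the start of the episode above 0.015 m).
It fails at once if the pitot tube is moved by more than 15 mm (distance of pitot from where it was at the start of the episode above 0.015 m).
It also fails if it takes over 72 s, if anything falls off the work surface, if the arm or the gripper's body presses on something with over 40 N, if the wrist force passes 120 N, or if a joint passes its speed limit or range.

## Working session

There is one attempt and no reset: what is moved stays moved. The work goes in short steps, Python scripts to look and compute and a tool call to move; the robot and the scene stay as the last step left them, time stands still between calls to the robot, and variables do not carry over. Pictures are saved under pics/ and viewed, at most 10 in all, crops included, and the job is handed in when it is done.

Besides the shell and the picture viewer there is one more tool, called after "Call:" as a command line: name --argument value ..., lists and objects as JSON in quotes. arm_command: Moves the arm, as the interface text tells. Its arguments: {"type":"object","properties":{"steps":{"type":"array","items":{"type":"number"}},"fingers":{"type":"number"},"squeeze":{"type":"number"}},"required":["steps"]}

```bash
mkdir -p pics; cat > h.py <<'E'
import numpy as np, cv2, pickle
from workcell import r
def grab(n,save):
    f=r.grab_frame(n); cv2.imwrite(f'pics/{save}.png',f['image'][:,:,::-1]); pickle.dump(f,open(f'pics/{save}.pkl','wb')); return f
def load(s): return pickle.load(open(f'pics/{s}.pkl','rb'))
def ray(f,u,v):
    d=np.array(f['rotation'])@np.linalg.inv(f['camera_matrix'])@np.array([u,v,1.]); return np.array(f['eye']),d/np.linalg.norm(d)
def onz(f,u,v,z):
    e,d=ray(f,u,v); return e+d*(z-e[2])/d[2]
def tri(*a):
    A=np.zeros((3,3));b=np.zeros(3)
    for f,u,v in a:
        e,d=ray(f,u,v);P=np.eye(3)-np.outer(d,d);A+=P;b+=P@e
    return np.linalg.solve(A,b)
def proj(f,p):
    c=np.array(f['rotation']).T@(np.array(p)-f['eye']); c=np.array(f['camera_matrix'])@c; return c[:2]/c[2]
E
python3 - <<'E'
from h import *
for n in('scene','top','wrist'):
    f=grab(n,n+'0'); print(n,f['eye'],np.round(f['rotation'],3).tolist(),f['camera_matrix'][0][0])
a=[cv2.imread(f'pics/{n}0.png') for n in('scene','top')]
s=r.get_state();print(s)
E
```

```text
scene [ 0.83568759 -0.40354849  0.80921328] [-0.274, 0.918, 0.276, -0.077] 408.9189583967738
top [4.31057002e-01 1.69005626e-04 1.19499245e+00] [0.052, -0.698, 0.712, -0.053] 412.59692299654415
wrist [0.1749767  0.52581198 0.38426822] [0.117, 0.843, 0.521, 0.071] 307.9541896605215
{'clock': 0.15, 'joint_pos': array([ 1.04040443e+00,  3.00323983e-01,  1.52138637e+00,  1.02330712e-05,
        1.32069787e+00, -6.65938540e-02]), 'qvel': array([ 0.00018592, -0.00150883, -0.00224184,  0.00033023, -0.00198505,
       -0.00135162]), 'effort': array([ 5.68532978e-04, -5.31958258e+01, -3.52820814e+01,  7.08011398e-02,
        2.36225640e-02, -1.05939500e-04]), 'tcp_pos': array([0.24594835, 0.49174533, 0.2050494 ]), 'eef_rot': array([-1.24659203e-04,  2.29827338e-01,  9.73231333e-01, -3.88295753e-04]), 'ft_force': array([-0.43854933,  0.03924095,  0.64443018]), 'wrist_torque': array([0.03052405, 0.00702687, 0.07804603]), 'gripper_force': 0.0, 'opening': 1.0012138314058867}
```

View pics/top0.png

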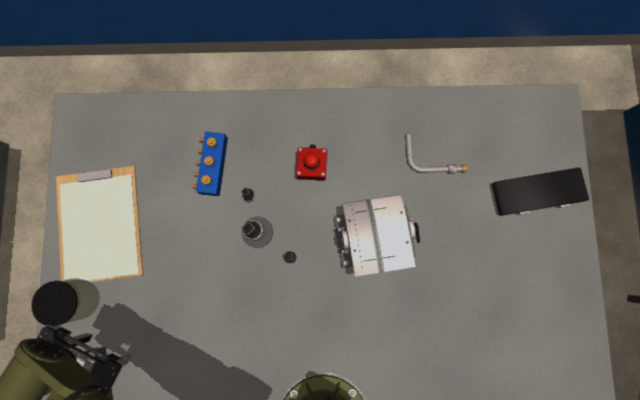

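View pics/scene0.png

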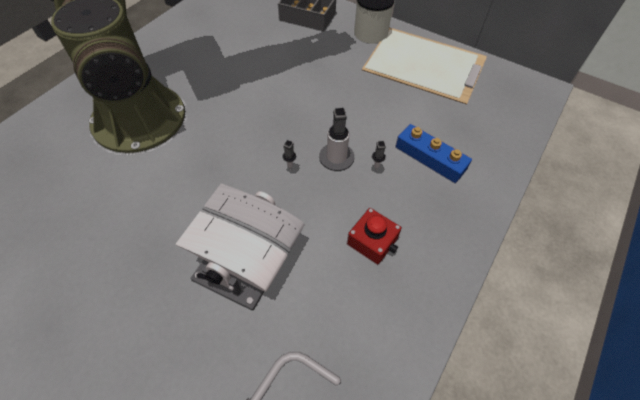

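```bash
python3 - <<'E'
s=open('h.py').read()
s=s.replace("def grab(","from scipy.spatial.transform import Rotation as R\ndef grab(").replace("f=r.grab_frame(n);","f=dict(r.grab_frame(n)); q=f['rotation']; f['rotation']=R.from_quat([q[1],q[2],q[3],q[0]]).as_matrix();")
open('h.py','w').write(s)
E
python3 - <<'E'
from h import *
grab('scene','s1');grab('top','t1')
a=cv2.imread('pics/t1.png')[185:285,220:430];b=cv2.imread('pics/s1.png')[100:310,165:365]
a=cv2.resize(a,None,fx=3.6,fy=3.6,interpolation=2)[:,:756]
b=cv2.resize(b[75:],None,fx=3.6,fy=3.6,interpolation=2)
cv2.imwrite('pics/c1.png',a);cv2.imwrite('pics/c2.png',b)
f=load('t1');print(np.round(f['rotation'],2));f=load('s1');print(np.round(f['rotation'],2))
E
```

```text
[[-0.02 -0.99  0.15]
 [-1.    0.02 -0.  ]
 [-0.   -0.15 -0.99]]
[[ 0.84  0.46 -0.29]
 [ 0.55 -0.7   0.46]
 [ 0.01 -0.55 -0.84]]
```

View pics/c1.png

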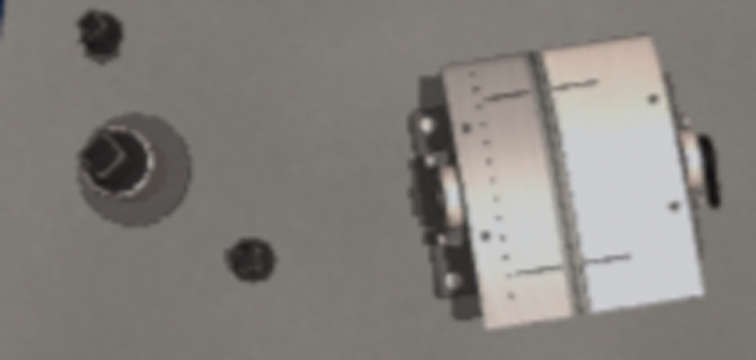

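View pics/c2.png

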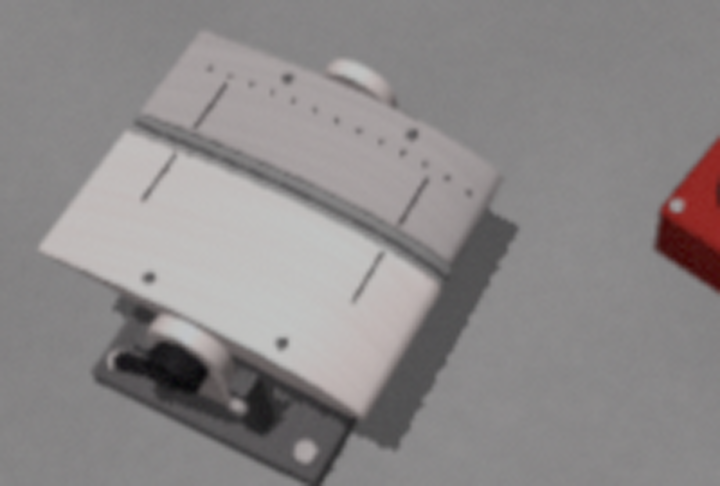

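```bash
python3 - <<'E'
from h import *
t=load('t1');s=load('s1')
T=lambda x,y:(t,220+x/3.6,185+y/3.6); S=lambda x,y:(s,165+x/3.6,175+y/3.6)
A=tri(T(541,90.5),S(391,238));B=tri(T(572,265),S(187,140));G=tri((t,248.6,228.3),(s,340,110))
print('start',A,'end',B,'grip',G)
d=B-A;print('len',np.linalg.norm(d),'yaw',np.degrees(np.arctan2(d[1],d[0])),'pitch',d[2]/np.hypot(d[0],d[1]))
# holder: foot centre from light disc ellipse
print('foot',onz(t,220+135/3.6,185+170/3.6,0.008))
# other objects
for n,uv,z in(('m',(210,163),.045),('mush',(311,160),.089),('small1',(248,195),.04),('small2',(290,257),.04)):print(n,onz(t,*uv,z))
# local orient of the grip: crops
a=t['image'][205:255,230:285];print(a.shape)
E
```

```text
start [ 0.56460619 -0.13712543  0.09509234] end [ 0.43542287 -0.1537362   0.10260749] grip [0.51752546 0.1781349  0.16367175]
len 0.1304635034046239 yaw -172.67294621991172 pitch 0.05769927570122245
foot [0.51704062 0.17794588 0.008     ]
m [0.71465141 0.3085385  0.045     ]
mush [0.70676383 0.01923582 0.089     ]
small1 [0.62073895 0.20034871 0.04      ]
small2 [0.44426566 0.0828763  0.04      ]
(50, 55, 3)
```

```bash
cat >> h.py <<'E'
def tool():
    s=r.get_state(); q=s['eef_rot']; return s['tcp_pos'],R.from_quat([q[1],q[2],q[3],q[0]]).as_matrix(),s
def go(x,y,z):
    p,M,s=tool(); return np.round((M.T@(np.array([x,y,z])-p))*100,2)
E
python3 - <<'E'
from h import *
p,M,s=tool();print(np.round(M,3));w=load('wrist0');q=w['rotation'];W=R.from_quat([q[1],q[2],q[3],q[0]]).as_matrix()
print('cam in tool',M.T@(w['eye']-p),np.round(M.T@W,3));print(go(.517,.178,.24))
E
```

```text
[[-0.894  0.447 -0.   ]
 [ 0.447  0.894 -0.   ]
 [ 0.    -0.    -1.   ]]
cam in tool [ 0.07873145 -0.00144449 -0.1790556 ] [[-0.    -0.963 -0.271]
 [ 1.    -0.    -0.001]
 [ 0.001 -0.271  0.963]]
[-38.28 -15.94  -3.47]
```

Call:
arm_command --steps '[-4.25,-1.77,-0.7,0,-4.25,-1.77,-0.7,0,-4.25,-1.77,-0.7,0,-4.25,-1.77,-0.7,0,-4.25,-1.77,-0.7,0]' --fingers -1

```text
clock: 0.75
tcp_pos: [0.3974, 0.3161, 0.2408]
eef_rot: [0.0, 0.23, 0.973, 0.0]
ft_force: [0.8, 0.4, -0.5]
opening: 1.002
gripper_force: 0.0
```

Call:
arm_command --steps '[-4.25,-1.77,0,0,-4.25,-1.77,0,0,-4.25,-1.77,0,0,-4.25,-1.77,0,0,0,0,0,0]'

```text
clock: 1.25
tcp_pos: [0.5192, 0.1746, 0.2399]
eef_rot: [-0.0, 0.232, 0.973, -0.0]
ft_force: [0.6, -0.2, 0.1]
opening: 1.002
gripper_force: 0.0
```

```bash
python3 - <<'E'
from h import *
grab('wrist','w1');print(tool()[0],tool()[2]['clock'])
E
```

```text
[0.51782919 0.17645963 0.23991442] 1.3
```

View pics/w1.png

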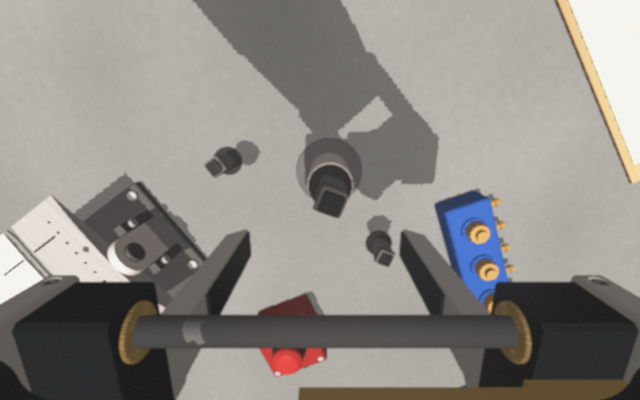

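```bash
python3 - <<'E'
from h import *
f=load('w1');a=f['image'][120:230,280:380]
a=np.clip(a.astype(float)*1.8,0,255).astype('uint8')
cv2.imwrite('pics/c3.png',cv2.resize(a,None,fx=5.4,fy=5.4,interpolation=2)[:,:,::-1])
E
```

```text
(no output)
```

View pics/c3.png

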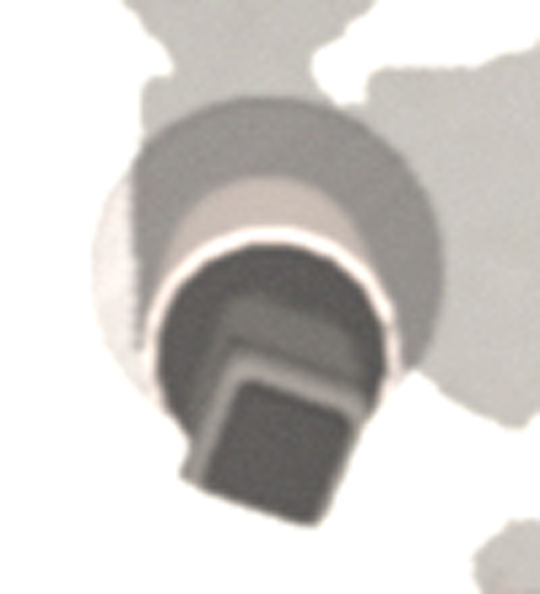

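```bash
python3 - <<'E'
from h import *
f=load('w1');t=load('t1');s=load('s1');c=lambda x,y:(280+x/5.4,120+y/5.4)
P=[onz(f,*c(*q),.158) for q in((248,380),(355,415),(315,522),(205,478))]
print(np.round(P,4).tolist(),np.mean(P,0))
M=tool()[1]
for i,j in((0,1),(3,2),(0,3),(1,2)):
    d=M.T@(P[j]-P[i]);print('len',np.linalg.norm(d),'ang',np.degrees(np.arctan2(-d[0],d[1])))
print('rim',onz(f,*c(274,352),.09),'collar',onz(f,*c(273,357),.096))
print('tri',tri((f,*c(281,449)),(s,340,110)),tri((f,*c(281,449)),(t,248.6,228.3)))
E
```

```text
[[0.5067, 0.1801, 0.158], [0.5198, 0.193, 0.158], [0.5333, 0.1791, 0.158], [0.5183, 0.1663, 0.158]] [0.51950855 0.17963896 0.158     ]
len 0.018377069891910094 ang 18.685371806502033
len 0.019719537166720515 ang 22.84728440829948
len 0.018045713996295246 ang 113.10885120356001
len 0.019423374104859108 ang 108.98436171430735
rim [0.5190074  0.17995431 0.09      ] collar [0.51854373 0.17984847 0.096     ]
tri [0.51830724 0.1803111  0.16276117] [0.51788792 0.17881932 0.1583833 ]
```

Call:
arm_command --steps '[0,0,0,7,0,0,0,7,0,0,0,7,0,0,2,0,0,0,0,0]'

```text
clock: 1.8
tcp_pos: [0.5154, 0.179, 0.2185]
eef_rot: [-0.001, 0.403, 0.915, -0.001]
ft_force: [-0.2, 0.3, 0.2]
opening: 1.001
gripper_force: 0.0
```

```bash
python3 -c "
from h import *
print(go(.519,.1797,.112),tool()[0])"
```

```text
[-0.21  0.34 10.65] [0.51544783 0.1790147  0.21853231]
```

Call:
arm_command --steps '[-0.15,0.25,2.5,0,0,0,3,0,0,0,3,0,0,0,2.2,0,0,0,0,0]'

```text
clock: 2.3
tcp_pos: [0.5182, 0.1792, 0.1114]
eef_rot: [-0.002, 0.403, 0.915, -0.001]
ft_force: [0.1, 0.6, 0.4]
opening: 0.997
gripper_force: 0.0
```

Call:
arm_command --steps '[0,0,0,0,0,0,0,0,0,0,0,0,0,0,0,0,0,0,0,0]' --fingers 1 --squeeze 30

```text
clock: 2.8
tcp_pos: [0.5199, 0.1789, 0.1139]
eef_rot: [0.0, 0.403, 0.915, 0.0]
ft_force: [0.4, -0.3, 0.7]
opening: 0.613
gripper_force: 0.0
```

Call:
arm_command --steps '[0,0,0,0,0,0,0,0,0,0,0,0,0,0,0,0,0,0,0,0]'

```text
clock: 3.3
tcp_pos: [0.5198, 0.1789, 0.1134]
eef_rot: [0.0, 0.403, 0.915, 0.0]
ft_force: [0.6, 0.2, 0.1]
opening: 0.275
gripper_force: 30.0
```

Call:
arm_command --steps '[0,0,-1,0,0,0,-3,0,0,0,-3.5,0,0,0,-3.5,0,0,0,-3.5,0]'

```text
clock: 3.8
tcp_pos: [0.5193, 0.1788, 0.2604]
eef_rot: [-0.0, 0.403, 0.915, -0.0]
ft_force: [-0.2, 1.1, -1.8]
opening: 0.275
gripper_force: 30.0
```

Call:
arm_command --steps '[-1,-0.68,-1,0,-2,-1.36,0,0,-3.3,-2.26,0,0,-3.3,-2.26,0,0,-3.3,-2.26,0,0]'

```text
clock: 4.3
tcp_pos: [0.5412, 0.0219, 0.2673]
eef_rot: [-0.001, 0.403, 0.915, -0.0]
ft_force: [0.3, -0.2, -2.2]
opening: 0.277
gripper_force: 30.0
```

Call:
arm_command --steps '[-3.3,-2.26,0,0,-3.3,-2.26,0,0,-3.3,-2.26,0,0,-2.2,-1.48,0,0,-1.3,-0.92,0,0]'

```text
clock: 4.8
tcp_pos: [0.5637, -0.1393, 0.2671]
eef_rot: [-0.001, 0.404, 0.915, -0.0]
ft_force: [0.2, 0.3, -1.8]
opening: 0.276
gripper_force: 30.0
```

Call:
arm_command --steps '[0,0,0,0,0,0,0,0,0,0,0,0]'

```text
clock: 5.1
tcp_pos: [0.5642, -0.1356, 0.2684]
eef_rot: [-0.0, 0.403, 0.915, 0.0]
ft_force: [0.3, -0.3, -2.2]
opening: 0.278
gripper_force: 30.0
```

```bash
python3 - <<'E'
from h import *
f=grab('wrist','w2');g=grab('scene','s2');p,M,s=tool();print(p,s['ft_force'],s['clock'])
for n,q in (('A',(.5646,-.1371,.095)),('B',(.4354,-.1537,.1026)),('tip',p-[0,0,.0984])):print(n,proj(f,q),proj(g,q))
b=np.hstack([f['image'][:,:,::-1][:,100:540],g['image'][:,:,::-1][60:460,150:380][:,:]]) if 0 else None
a=cv2.resize(f['image'],(800,500))[:,:,::-1];cv2.imwrite('pics/w2v.png',a)
E
```

```text
[ 0.56428789 -0.13570665  0.26854326] [ 0.32926085 -0.24352294 -2.18691318] 5.2
A [325.49346523 183.48445382] [273.1980669  241.19628302]
B [227.19354407 117.3801982 ] [216.44071085 213.95746553]
tip [326.37925052 199.8670998 ] [270.12858411 221.22275811]
```

View pics/w2v.png

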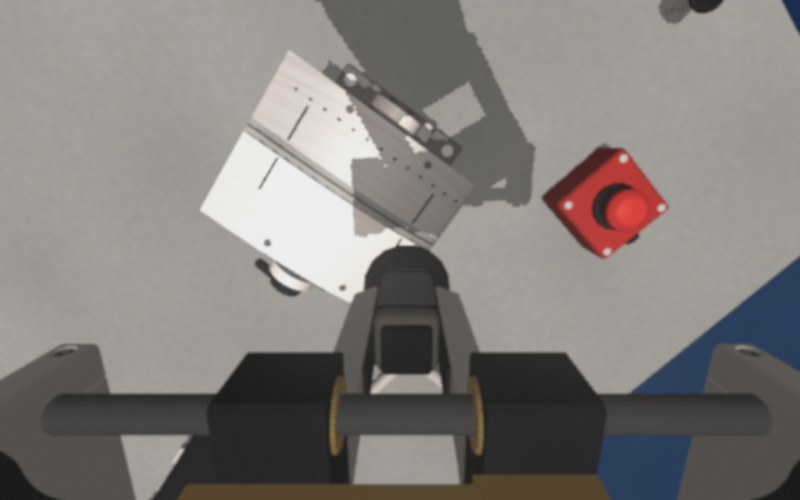

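```bash
python3 - <<'E'
from h import *
t=load('t1');s=load('s1');w=load('w2')
T=lambda x,y:(t,220+x/3.6,185+y/3.6); S=lambda x,y:(s,165+x/3.6,175+y/3.6);Wv=lambda x,y:(w,x*.8,y*.8)
far=[tri(T(442,68),S(500,178)),tri(T(538,55),S(447,271)),tri(T(650,36),S(365,418))]
near=[tri(T(487,328),S(205,32)),tri(T(579,312),S(137,122)),tri(T(703,295),S(40,245))]
for n,l in(('far',far),('near',near)):
    print(n,np.round(l,4).tolist(),[round(float(np.linalg.norm(l[1]-l[i])),4) for i in(0,2)])
print('wrist near',[onz(w,x*.8,y*.8,.1).round(4).tolist() for x,y in((290,50),(248,127),(200,210))])
A=np.array([.5646,-.1371,.095]);B=np.array([.4354,-.1537,.1026])
print('A,B wrist',onz(w,405*.8,231*.8,.095),onz(w,284*.8,148*.8,.1026))
E
```

```text
far [[0.586, -0.0647, 0.0759], [0.5955, -0.1349, 0.0844], [0.608, -0.223, 0.0767]] [0.0713, 0.0893]
near [[0.392, -0.0901, 0.0985], [0.4013, -0.1584, 0.0976], [0.4124, -0.2475, 0.1015]] [0.0689, 0.09]
wrist near [[0.3916, -0.09, 0.1], [0.4019, -0.1621, 0.1], [0.4124, -0.2504, 0.1]]
A,B wrist [ 0.56437502 -0.13944927  0.095     ] [ 0.43605874 -0.15454502  0.1026    ]
```

Call:
arm_command --steps '[-0.29,-0.17,1.6,0,0,0,2,0,0,0,2,0,0,0,0.6,0,0,0,0,0]'

```text
clock: 5.7
tcp_pos: [0.5649, -0.1395, 0.2061]
eef_rot: [-0.001, 0.403, 0.915, -0.0]
ft_force: [0.6, -0.9, -2.4]
opening: 0.276
gripper_force: 30.0
```

Call:
arm_command --steps '[0,0,0,0,0,0,0,0,0,0,0,0]'

```text
clock: 6.0
tcp_pos: [0.5652, -0.14, 0.2073]
eef_rot: [0.001, 0.403, 0.915, 0.0]
ft_force: [0.3, -0.4, -2.3]
opening: 0.276
gripper_force: 30.0
```

```bash
python3 - <<'E'
from h import *
g=grab('scene','s3');p,M,s=tool();print(p,s['ft_force'],s['clock'])
print(proj(g,p-[0,0,.0984]))
b=g['image'][150:300,170:370];cv2.imwrite('pics/c4.png',cv2.resize(b,None,fx=4,fy=4,interpolation=2)[:,:,::-1])
E
```

```text
[ 0.56517863 -0.13998788  0.20706952] [ 0.33243486  0.34673504 -1.84922104] 6.05
[271.96235336 239.1635733 ]
```

View pics/c4.png

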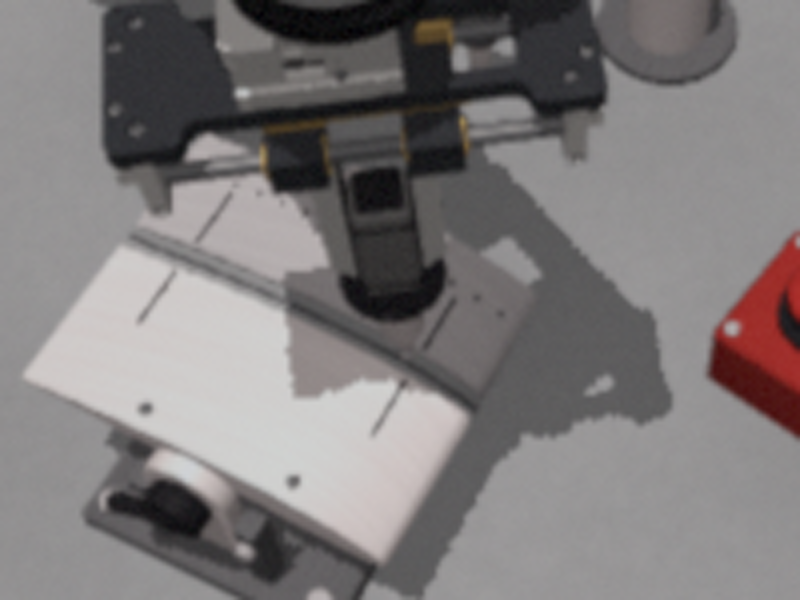

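Call:
arm_command --steps '[0.06,0.05,0.2,0,0,0,0.2,0,0,0,0.2,0,0,0,0.15,0,0,0,0,0]'

```text
clock: 6.55
tcp_pos: [0.5649, -0.1392, 0.1986]
eef_rot: [-0.0, 0.403, 0.915, -0.0]
ft_force: [-0.7, -1.0, -2.3]
opening: 0.277
gripper_force: 30.0
```

Call:
arm_command --steps '[0,0,0.1,0,0,0,0.1,0,0,0,0.1,0,0,0,0,0]'

```text
clock: 6.95
tcp_pos: [0.5649, -0.1392, 0.1958]
eef_rot: [-0.0, 0.403, 0.915, -0.0]
ft_force: [-0.5, 0.4, -2.8]
opening: 0.275
gripper_force: 30.0
```

Tip at about 0.097, not touching yet.

Call:
arm_command --steps '[0,0,0.1,0,0,0,0.1,0,0,0,0.1,0,0,0,0,0]'

```text
clock: 7.35
tcp_pos: [0.565, -0.1392, 0.193]
eef_rot: [0.0, 0.403, 0.915, 0.0]
ft_force: [0.2, 0.9, -0.6]
opening: 0.273
gripper_force: 30.0
```

Call:
arm_command --steps '[0,0,0.1,0,0,0,0.1,0,0,0,0,0,0,0,0,0,0,0,0,0]'

```text
clock: 7.85
tcp_pos: [0.565, -0.1392, 0.1911]
eef_rot: [0.0, 0.403, 0.915, 0.0]
ft_force: [0.6, -0.0, 0.6]
opening: 0.275
gripper_force: 30.0
```

```bash
python3 - <<'E'
import numpy as np
from scipy.interpolate import CubicSpline
x=np.array([-65,-30,0,30,65.]);z=np.array([99,102,100,97,91.])-85;th=.119
X=x*np.cos(th)-z*np.sin(th);Z=85+z*np.cos(th)+x*np.sin(th)
c=CubicSpline(X,Z);s=np.arange(-65,70,5);h=c(s);print(list(zip(s.tolist(),(h-h[0]).round(2).tolist())))
E
```

```text
[(-65, 0.0), (-60, 1.56), (-55, 2.89), (-50, 4.02), (-45, 4.97), (-40, 5.75), (-35, 6.39), (-30, 6.89), (-25, 7.3), (-20, 7.61), (-15, 7.85), (-10, 8.04), (-5, 8.2), (0, 8.35), (5, 8.5), (10, 8.63), (15, 8.74), (20, 8.83), (25, 8.88), (30, 8.88), (35, 8.83), (40, 8.72), (45, 8.54), (50, 8.28), (55, 7.93), (60, 7.49), (65, 6.94)]
```

Call:
arm_command --steps '[0.116,-0.163,-0.06,0,0.116,-0.163,-0.06,0,0.116,-0.163,-0.06,0,0.116,-0.163,-0.055,0,0.116,-0.163,-0.05,0]'

```text
clock: 8.35
tcp_pos: [0.5549, -0.1405, 0.1939]
eef_rot: [0.0, 0.403, 0.915, 0.0]
ft_force: [2.3, 0.5, 0.7]
opening: 0.275
gripper_force: 30.0
```

Call:
arm_command --steps '[0.116,-0.163,-0.048,0,0.116,-0.163,-0.045,0,0.116,-0.163,-0.042,0,0.116,-0.163,-0.038,0,0.116,-0.163,-0.036,0]'

```text
clock: 8.85
tcp_pos: [0.5449, -0.1417, 0.1959]
eef_rot: [0.0, 0.403, 0.915, 0.0]
ft_force: [2.1, 0.8, 0.7]
opening: 0.276
gripper_force: 30.0
```

Call:
arm_command --steps '[0.116,-0.163,-0.033,0,0.116,-0.163,-0.031,0,0.116,-0.163,-0.028,0,0.116,-0.163,-0.026,0,0.116,-0.163,-0.024,0]'

```text
clock: 9.35
tcp_pos: [0.535, -0.1429, 0.1973]
eef_rot: [0.0, 0.403, 0.915, -0.0]
ft_force: [1.8, 0.8, 0.9]
opening: 0.275
gripper_force: 30.0
```

Call:
arm_command --steps '[0.116,-0.163,-0.022,0,0.116,-0.163,-0.02,0,0.116,-0.163,-0.018,0,0.116,-0.163,-0.016,0,0.116,-0.163,-0.015,0]'

```text
clock: 9.85
tcp_pos: [0.5251, -0.1441, 0.1983]
eef_rot: [0.0, 0.403, 0.915, -0.0]
ft_force: [1.4, -0.4, 1.0]
opening: 0.277
gripper_force: 30.0
```

Call:
arm_command --steps '[0.116,-0.163,-0.012,0,0.116,-0.163,-0.012,0,0.116,-0.163,-0.011,0,0.116,-0.163,-0.01,0,0.116,-0.163,-0.009,0]'

```text
clock: 10.35
tcp_pos: [0.5151, -0.1453, 0.1988]
eef_rot: [-0.0, 0.403, 0.915, -0.0]
ft_force: [1.7, -0.5, 0.8]
opening: 0.274
gripper_force: 30.0
```

Call:
arm_command --steps '[0.116,-0.163,-0.008,0,0.116,-0.163,-0.007,0,0.116,-0.163,-0.007,0,0.116,-0.163,-0.006,0,0.116,-0.163,-0.006,0]'

```text
clock: 10.85
tcp_pos: [0.5052, -0.1465, 0.1991]
eef_rot: [0.0, 0.403, 0.915, 0.0]
ft_force: [2.4, 1.1, 0.3]
opening: 0.274
gripper_force: 30.0
```

Call:
arm_command --steps '[0.116,-0.163,-0.004,0,0.116,-0.163,-0.004,0,0.116,-0.163,-0.004,0,0.116,-0.163,-0.004,0,0.116,-0.163,-0.004,0]'

```text
clock: 11.35
tcp_pos: [0.4953, -0.1477, 0.1993]
eef_rot: [0.0, 0.403, 0.915, 0.0]
ft_force: [0.5, 0.2, 1.3]
opening: 0.277
gripper_force: 30.0
```

Call:
arm_command --steps '[0.116,-0.163,-0.004,0,0.116,-0.163,-0.004,0,0.116,-0.163,-0.004,0,0.116,-0.163,-0.004,0,0.116,-0.163,-0.004,0]'

```text
clock: 11.85
tcp_pos: [0.4854, -0.1489, 0.1995]
eef_rot: [-0.0, 0.403, 0.915, -0.0]
ft_force: [1.2, 0.2, 0.9]
opening: 0.277
gripper_force: 30.0
```

Call:
arm_command --steps '[0.116,-0.163,-0.002,0,0.116,-0.163,-0.002,0,0.116,-0.163,-0.002,0,0.116,-0.163,-0.002,0,0.116,-0.163,-0.002,0]'

```text
clock: 12.35
tcp_pos: [0.4754, -0.1501, 0.1996]
eef_rot: [-0.0, 0.403, 0.915, -0.0]
ft_force: [1.7, 0.4, 1.6]
opening: 0.278
gripper_force: 30.0
```

Call:
arm_command --steps '[0.116,-0.163,0,0,0.116,-0.163,0,0,0.116,-0.163,0.002,0,0.116,-0.163,0.002,0,0.116,-0.163,0.002,0]'

```text
clock: 12.85
tcp_pos: [0.4655, -0.1514, 0.1995]
eef_rot: [-0.0, 0.403, 0.915, -0.0]
ft_force: [1.9, -0.2, 0.4]
opening: 0.276
gripper_force: 30.0
```

Call:
arm_command --steps '[0.116,-0.163,0.006,0,0.116,-0.163,0.007,0,0.116,-0.163,0.008,0,0.116,-0.163,0.009,0,0.116,-0.163,0.01,0]'

```text
clock: 13.35
tcp_pos: [0.4556, -0.1526, 0.1992]
eef_rot: [0.0, 0.403, 0.915, 0.0]
ft_force: [1.3, 0.9, 1.3]
opening: 0.272
gripper_force: 30.0
```

Call:
arm_command --steps '[0.116,-0.163,0.011,0,0.116,-0.163,0.012,0,0.116,-0.163,0.013,0,0.116,-0.163,0.014,0,0.116,-0.163,0.015,0]'

```text
clock: 13.85
tcp_pos: [0.4457, -0.1538, 0.1985]
eef_rot: [0.0, 0.403, 0.915, 0.0]
ft_force: [1.3, 0.8, 0.7]
opening: 0.275
gripper_force: 30.0
```

Call:
arm_command --steps '[0.116,-0.163,0.018,0,0.116,-0.163,0.019,0,0.116,-0.163,0.02,0,0.116,-0.163,0.021,0,0.116,-0.163,0.022,0]'

```text
clock: 14.35
tcp_pos: [0.4357, -0.155, 0.1975]
eef_rot: [0.0, 0.403, 0.915, 0.0]
ft_force: [0.6, -0.7, 1.3]
opening: 0.277
gripper_force: 30.0
```

Call:
arm_command --steps '[0,0,0,0,0,0,0,0,0,0,0,0,0,0,0,0,0,0,0,0]'

```text
clock: 14.85
tcp_pos: [0.4358, -0.155, 0.1974]
eef_rot: [-0.0, 0.403, 0.915, -0.0]
ft_force: [-1.0, -0.3, 0.9]
opening: 0.277
gripper_force: 30.0
```

Call:
arm_command --steps '[0,0,-1,0,0,0,-2,0,0,0,-2.5,0,0,0,-1.5,0,1,1.5,0,0]'

```text
clock: 15.35
tcp_pos: [0.4408, -0.1385, 0.2701]
eef_rot: [0.002, 0.404, 0.915, 0.0]
ft_force: [0.0, 0.2, -1.7]
opening: 0.273
gripper_force: 30.0
```

Call:
arm_command --steps '[2.2,3.34,0,0,2.2,3.34,0,0,2.2,3.34,0,0,2.2,3.34,0,0,2.2,3.34,0,0]'

```text
clock: 15.85
tcp_pos: [0.4895, 0.0581, 0.2681]
eef_rot: [0.0, 0.403, 0.915, 0.0]
ft_force: [1.1, -0.4, -2.0]
opening: 0.273
gripper_force: 30.0
```

Call:
arm_command --steps '[2.2,3.34,0,0,2.2,3.34,0,0,1.7,2.55,0,0,0.86,1.31,0,0,0,0,0,0]'

```text
clock: 16.35
tcp_pos: [0.5202, 0.1802, 0.2674]
eef_rot: [-0.0, 0.402, 0.915, -0.0]
ft_force: [-0.1, -1.4, -2.2]
opening: 0.278
gripper_force: 30.0
```

Call:
arm_command --steps '[0,0,0,0,0,0,0,0,0,0,0,0]'

```text
clock: 16.65
tcp_pos: [0.5201, 0.1779, 0.2678]
eef_rot: [0.0, 0.404, 0.915, 0.0]
ft_force: [0.8, -0.4, -3.0]
opening: 0.274
gripper_force: 30.0
```

```bash
python3 -c "
from h import *
print(go(.5198,.1789,.1134),tool()[0],tool()[2]['ft_force'])"
```

```text
[ 0.1   0.04 15.44] [0.52014042 0.17789617 0.26780529] [ 0.76607064 -0.4118336  -2.9995603 ]
```

Call:
arm_command --steps '[0.1,0.04,2,0,0,0,3,0,0,0,3,0,0,0,3,0,0,0,2,0]'

```text
clock: 17.15
tcp_pos: [0.5192, 0.179, 0.1357]
eef_rot: [-0.001, 0.404, 0.915, -0.001]
ft_force: [0.4, -0.2, -2.0]
opening: 0.278
gripper_force: 30.0
```

Call:
arm_command --steps '[0,0,1.2,0,0,0,0.5,0,0,0,0.3,0,0,0,0,0,0,0,0,0]'

```text
clock: 17.65
tcp_pos: [0.5201, 0.1799, 0.1183]
eef_rot: [0.0, 0.403, 0.915, 0.0]
ft_force: [-0.1, 1.1, -2.4]
opening: 0.276
gripper_force: 30.0
```

Call:
arm_command --steps '[0,0,0.15,0,0,0,0.15,0,0,0,0.1,0,0,0,0.05,0,0,0,0,0]'

```text
clock: 18.15
tcp_pos: [0.5198, 0.1799, 0.1134]
eef_rot: [0.0, 0.403, 0.915, 0.0]
ft_force: [-2.6, -1.1, 5.0]
opening: 0.276
gripper_force: 30.0
```

Contact at exactly the original height: seated. Release and retreat.

Call:
arm_command --steps '[0,0,0,0,0,0,0,0,0,0,0,0,0,0,0,0,0,0,0,0]' --fingers -1

```text
clock: 18.65
tcp_pos: [0.5198, 0.1799, 0.113]
eef_rot: [0.0, 0.403, 0.915, 0.0]
ft_force: [0.3, -0.1, -0.0]
opening: 0.664
gripper_force: 0.0
```

Call:
arm_command --steps '[0,0,0,0,0,0,0,0,0,0,0,0,0,0,0,0,0,0,0,0]'

```text
clock: 19.15
tcp_pos: [0.5197, 0.1798, 0.113]
eef_rot: [-0.0, 0.403, 0.915, -0.0]
ft_force: [-0.0, -1.2, 0.4]
opening: 0.997
gripper_force: 0.0
```

Call:
arm_command --steps '[0,0,-2,0,0,0,-3,0,0,0,-4,0,0,0,-3.5,0,0,0,0,0]'

```text
clock: 19.65
tcp_pos: [0.5211, 0.1802, 0.2429]
eef_rot: [0.003, 0.403, 0.915, 0.002]
ft_force: [0.2, -0.1, -0.2]
opening: 0.999
gripper_force: 0.0
```

```bash
python3 - <<'E'
from h import *
f=grab('wrist','w9');p,M,s=tool();print(p,s['opening'])
a=f['image'][100:260,220:440]
cv2.imwrite('pics/c9.png',cv2.resize(np.clip(a*1.5,0,255).astype('uint8'),None,fx=3.6,fy=3.6,interpolation=2)[:,:,::-1])
print('expected top',(proj(f,(.519,.1797,.158))-[220,100])*3.6,'rim',(proj(f,(.519,.18,.09))-[220,100])*3.6)
E
```

```text
[0.52038779 0.18003293 0.23999234] 1.0012501179303424
expected top [372.96869105 368.43900466] rim [373.06787687 305.11901288]
```

View pics/c9.png

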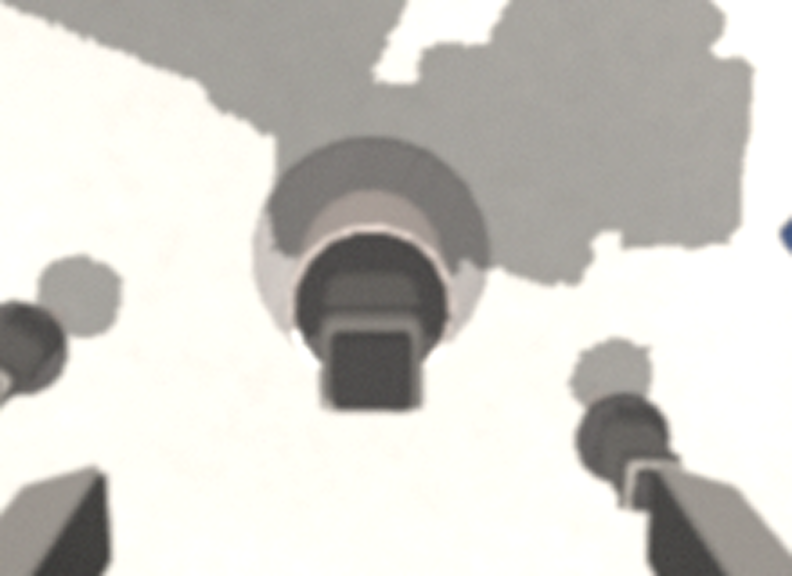

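The picture shows the gauge standing upright in its holder: grip top at about (371,370) in the crop against (373,368) expected, the collar down on the rim, and the gripper clear.

```bash
python3 -c "
from h import *
print(r.hand_in())"
```

```text
the job is handed in; nothing more can be done
None
```

I ran the gauge along the joint from the leading-edge line to the trailing-edge line at about 20 mm/s, with roughly 2.5–4 N at each reading, then stood it fully home in its holder, let go and handed the job in; no verdict came back.

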